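Anchor the cheese case and hold its lid at the balance point

TASK

The seal of the counter-top cheese case is about to be wiped. First, with the lid still shut, slide the case's barrel bolt fully home into the keeper on the bench bracket, so that the case cannot tip; then raise the lid by its bar handle until it stands straight up, at the point where it would fall neither way, without letting it go over to the far side. Finish there, still gripping the bar with the lid at rest and the bolt home, and leave the flat tin and the spice jar beside the case where they stand.

Things in the scene. Friction and masses are not known exactly. Their poses are not given: they have to be found in the camera images.
- case: Fixed steel case, 160 mm (x) by 265 mm (y), 85 mm high. Origin on the worktop under the middle of the hinge line. Its x axis runs along the hinge line, away from the robot (yaw -0.38 to 0.2); y points across it to the robot's left, from the lid to the bolt. An open tub with a wrapped cheese lies under the lid, y -140 to -5 mm; a flat ledge, top 85 mm high, y 6 to 125 mm, carries the bolt.
- lid (a joint): Lid angle about the hinge line, rad: 0 = shut and level (the start), 1.571 = straight up, 2.3 = fallen over to the far (bolt) side. The hinge is nearly free, with no stay: below 1.571 the lid falls shut, above it falls over. Lid about 0.45 kg (varies); plate, bar and hinge lie in one plane, so it balances at 1.571.
- lid_bar (a point): Middle of the lid's bar handle: round steel bar, 12 mm diameter, 150 mm long, parallel to the hinge line and 185 mm from it, 45 mm out from the edge of the white lid plate (160 x 130 x 8 mm), with open space between but for two stubs 66 mm either side of the middle. 90 mm above the worktop when shut, 275 mm when straight up. The bar can turn between the fingers as the lid swings.
- lid_hinge (a point): Middle of the lid's hinge line, 90 mm above the worktop, straight above the origin of the case.
- bolt (a joint): Slide of the barrel bolt along the case's +y axis, m: 0 = fully drawn back, 0.045 = fully home through the keeper, against its stop. It starts between 0 and 0.012, out of the keeper; about 2 N of friction, stays where it is left.
- bolt_knob (a point): Centre of the barrel bolt's upright round knob: 18 mm diameter, 30 mm high, 128 mm above the worktop (top 143 mm), at x = 0 and y = 45 mm plus the bolt's joint value in the case's frame. The bolt's two guides on the ledge, 109 mm high, stand at y 18 to 30 and 107 to 119 mm.
- tin: Bystander: flat printed tin, 63 x 105 x 24 mm, loose on the worktop beyond the bar side of the case; origin at the centre of its underside.
- jar: Bystander: spice jar, 44 mm diameter, 100 mm high, loose on the worktop beyond the bolt side of the case; origin at the centre of its underside.
- keeper (a point): Mouth of the hole in the keeper, 97 mm above the worktop, facing the case: a dark upright plate of the bench bracket beside the case, 50 mm wide, 12 mm thick (y 135 to 147 mm in the case's frame) and 114 mm high.

How it is judged:
By the outcome, as a careful person would: the job done as asked, in the order asked, and still so for the second after the job is handed in, while the arm keeps its last pose, push and grip.
It also fails if it takes over 48 s, if anything falls off the work surface, if the arm or the gripper's body presses on something with over 40 N, if the wrist force passes 120 N, or if a joint passes its speed limit or range.

ROBOT

A 6-joint arm with a two-finger parallel gripper is mounted at the origin on a cart in front of the work surface, level with it; the furniture and walls round the work are solid. World frame = base frame: x ahead of the robot, y to its left, z up, the work surface at z = 0. Lengths are in mm, angles in rad, forces in N, time in s.
With the tool pointing down it reaches from about 275 to 825 mm from the base axis. Payload 5.2 kg.
Tool frame: the origin (TCP) lies on the centre line of the jaws, within the pads' length; the fingertips stand 14 mm ahead of it and the grasp point (between the pads) lies 5 mm behind it; z points along the fingers, y is the line along which they close (so a half turn about z gives the same grasp; the last joint's range is limited). The gripper opens to 93 mm and grips with 3 to 60 N. Pads are 15 mm wide; open, the fingers measure 128 mm over their backs; the gripper's body (75 mm by 188 mm) begins 65 mm behind the grasp point.
Start: joints at [-1.368, 0.259, 1.535, -0, 1.348, -0.203], TCP at [217.135, -505.329, 192.753] pointing down, gripper open.
Joint ranges: [-3.14, 3.14], [-0.91, 2.08], [0.19, 2.58], [-1.22, 4.36], [0.22, 2.71], [-3.12, 3.12]. Speed limits (rad/s): [2.57, 2.57, 3.14, 3.14, 3.14, 3.14].

INTERFACE

Orientations are given as a 3x3 rotation matrix whose columns are the frame's x, y, z axes.
In Python, from station import manip gives the robot as it stands. The module is installed in compiled form; this text tells all that it offers.
- The arm moves only by the tool arm_command, never from a script. Its argument "commands" is a list of rows, each a list of 5 numbers: the opening, from -1 (shut) to 1 (fully open), then the shift along the tool's x, y, z each as a share of 1 m, from -1 to 1, then the turn about the tool's z as a share of 180 degrees, from -1 to 1. A call has 1 to 12 rows; each row is the pose to reach, as a shift and turn from the pose commanded when the call began, along the tool's axes at that moment, turning the shorter way round; what a row does not reach only later rows make up. A row lasts 1/12 s, in which the tool goes at most 41.7 mm and 7.16 degrees, less where a joint would pass 70% of its speed; a pose out of reach is approached as far as the arm can. A call with a number of a shift or a turn outside -1 to 1 is refused whole. A call with a gripper value outside its range is refused whole. The fingers move at their own pace and stop on an object; "force" is the grip in N (left out, the last holds). Time passes only in rows, so rows that repeat a pose let the fingers close. It gives the time, the measured TCP pose, the force, the opening and the grip force at its end, in the units of the state.
- manip.get_obs(): the state, without advancing time (a new reading comes with each control period).
- manip.capture(name): name is "scene" or "top" or "wrist"; returns a dict with "pixels" (420x560x3 uint8, red, green, blue), "z_map" (420x560 float32, mm along the optical axis (not along the pixel's ray), 0 where there is no reading), "K" (3x3 intrinsics, pixels), "dist_coeffs" ([k1, k2, p1, p2, k3] as OpenCV has them; the pictures are not rectified), "R" (3x3) and "t" (3): a world point X has camera coordinates R X + t. Camera axes: x right, y down, z forward; pixel columns grow to the right and rows downward; lengths in mm; the calibration is good to about 2 mm. A picture is of the moment at which its call begins.
- manip.finish_job(): hands the job in; it is judged then, once.
Trained networks look in the newest picture that a camera, given by its name, has taken for a name from the list of things; names that differ only in an ending like _2 or _b are one class to them, and where a whole thing is asked for, a point or a joint stands for the part that bears it (a point fixed in the world has none). Each returns a list of dicts, best first, with "score" (0 to 1); they miss things now and then, are a little off and sometimes report something else, mostly with a low value. They report only what shows in the picture. A call takes as long as a camera call.
- manip.cut_out(camera, label): "mask" (420x560 bool, what is visible of it) and "box" ([left, top, right, bottom] in pixels, round what is visible of it).
The state is a dict: "clock": time; "joints": joint angles; "dq": joint speeds; "tau": joint torques, N m; "eef_pos": TCP position; "ee_rot": TCP orientation; "contact_force": force on the tool from outside, world axes, zero at the start; "ft_torque": the same for the moment, N m; "opening": finger opening in mm; "grip_force": force on a finger pad.
Only numpy, scipy, OpenCV 4.12 (cv2) and the standard library are available. Lean on these libraries where they do the work, as an engineer would, in place of code of your own. Each camera call takes 0.05 s, during which the arm holds its last target. There are 200 camera calls.

## Working session

There is one attempt and no reset: what is moved stays moved. The work goes in short steps, Python scripts to look and compute and a tool call to move; the robot and the scene stay as the last step left them, time stands still between calls to the robot, and variables do not carry over. Pictures are saved under pics/ and viewed, at most 10 in all, crops included, and the job is handed in when it is done.

Besides the shell and the picture viewer there is one more tool, called after "Request:" as name(argument=value, ...), one argument or row to a line, values as JSON. arm_command: Moves the arm, as the interface text tells. Shift numbers are shares of 1 m and turn numbers shares of 180 degrees, none past 1 either way. Its arguments: {"type":"object","properties":{"commands":{"type":"array","items":{"type":"array","items":{"type":"number","minimum":-1,"maximum":1}}},"force":{"type":"number"}},"required":["commands"]}

```bash
mkdir -p pics; cat > h.py <<'E'
import numpy as np, cv2
from station import manip
def cap(n): return manip.capture(n)
def pts(c):
    z=c["z_map"]; v,u=np.nonzero(z>0)
    p=cv2.undistortPoints(np.stack([u,v],1).astype(np.float64)[:,None],np.array(c["K"],float),np.array(c["dist_coeffs"],float))[:,0]
    d=z[v,u][:,None]; X=np.hstack([p*d,d])
    W=np.full(z.shape+(3,),np.nan); W[v,u]=(X-np.array(c["t"]).ravel())@np.array(c["R"])
    return W
def proj(c,P):
    R=np.array(c["R"],float); return cv2.projectPoints(np.atleast_2d(np.array(P,float)),cv2.Rodrigues(R)[0],np.array(c["t"],float),np.array(c["K"],float),np.array(c["dist_coeffs"],float))[0][:,0]
def save(c,n): cv2.imwrite("pics/"+n,cv2.cvtColor(c["pixels"],cv2.COLOR_RGB2BGR))
E
python3 - <<'E'
from h import *
o=manip.get_obs(); print(o)
for n in ["scene","top"]:
    c=cap(n); save(c,n+".png"); W=pts(c)
    for l in ["case","lid","lid_bar","bolt","bolt_knob","keeper","tin","jar"]:
        try: r=manip.cut_out(n,l)
        except Exception as e: print(l,e); continue
        for d in r[:2]:
            w=W[d["mask"]]; w=w[~np.isnan(w[:,0])]
            print(n,l,round(d["score"],2),d["box"],d["mask"].sum(),np.round(np.median(w,0)) if len(w) else None, np.round(np.percentile(w,[2,98],axis=0)).tolist() if len(w) else None)
E
```

```text
{'clock': 0.0, 'joints': array([-1.36781028e+00,  2.59324349e-01,  1.53604659e+00,  2.40661705e-06,
        1.34800447e+00, -2.02782721e-01]), 'dq': array([ 0.00090973,  0.00073746, -0.00013801,  0.00165801,  0.00072289,
        0.00048547]), 'tau': array([-2.37532964e-03, -4.37313902e+01, -2.83999926e+01,  7.18363677e-02,
        4.15648555e-02, -1.92143548e-04]), 'eef_pos': array([ 217.01113994, -504.74850382,  191.94243754]), 'ee_rot': array([[ 9.18799492e-01,  3.94724417e-01, -3.57093780e-04],
       [ 3.94724413e-01, -9.18797903e-01,  1.74661810e-03],
       [ 3.61335797e-04, -1.74574546e-03, -9.99998411e-01]]), 'contact_force': array([ 0.52101823, -0.31286004,  0.53934346]), 'ft_torque': array([-0.01335153, -0.01862515,  0.00121032]), 'grip_force': 0.0, 'opening': 92.7906714261846}
scene case 0.9 [244.2, 174.3, 356.3, 252.7] 5365 [508. -80.  75.] [[419.0, -315.0, 5.0], [625.0, 33.0, 114.0]]
scene case 0.2 [278.0, 185.1, 295.6, 208.5] 133 [540. -88. 107.] [[533.0, -111.0, 98.0], [549.0, -51.0, 144.0]]
scene lid 0.58 [288.3, 175.8, 356.9, 207.0] 1209 [ 503. -230.   95.] [[419.0, 
[... 1279 characters left out ...]
587.0, -140.0, 99.0]]
top bolt 0.67 [298.8, 189.4, 329.2, 200.3] 229 [544. -85. 104.] [[533.0, -111.0, 85.0], [559.0, -40.0, 145.0]]
top bolt 0.52 [336.3, 174.5, 427.4, 256.3] 3986 [ 504. -216.   95.] [[422.0, -325.0, 91.0], [586.0, -140.0, 99.0]]
top bolt_knob 0.67 [298.2, 188.0, 332.4, 202.0] 239 [545. -80. 104.] [[533.0, -108.0, 85.0], [564.0, -38.0, 145.0]]
top keeper 0.96 [261.5, 158.8, 426.5, 254.0] 8894 [ 521. -147.   92.] [[422.0, -311.0, 5.0], [614.0, 34.0, 112.0]]
top jar 0.64 [242.9, 159.4, 260.3, 190.4] 421 [593.  87.  99.] [[581.0, 69.0, 10.0], [620.0, 108.0, 104.0]]
top jar 0.33 [335.1, 171.6, 425.6, 257.6] 4265 [ 503. -219.   95.] [[421.0, -328.0, 88.0], [588.0, -141.0, 99.0]]
```

```bash
python3 - <<'E'
from h import *
c=cap("top"); W=pts(c); 
cv2.imwrite("pics/top_crop.png",cv2.resize(cv2.cvtColor(c["pixels"],cv2.COLOR_RGB2BGR)[130:290,220:460],None,fx=3,fy=3,interpolation=cv2.INTER_CUBIC))
m=manip.cut_out("top","lid")[0]["mask"]
w=W[m&(W[...,2]>86)&(W[...,2]<101)]
(cx,cy),(a,b),ang=cv2.minAreaRect(w[:,:2].astype(np.float32)); print("lid rect",cx,cy,a,b,ang)
# plate: erode/open the mask to remove the bar
k=cv2.morphologyEx(m.astype(np.uint8),cv2.MORPH_OPEN,np.ones((15,15)))>0
w=W[k&(W[...,2]>86)&(W[...,2]<101)]
r=cv2.minAreaRect(w[:,:2].astype(np.float32)); print("plate rect",r,np.median(w[:,2]))
for n,cc in (("top",c),("scene",cap("scene"))):
    W=pts(cc); k=(W[...,2]>120)&(W[...,2]<150)&(abs(W[...,0]-540)<60)&(abs(W[...,1]+90)<60)
    print(n,"knob",k.sum(),np.round(W[k].mean(0),1),np.round(np.percentile(W[k],[0,100],axis=0),1).tolist())
    k=(W[...,2]>112-8)&(W[...,2]<118)&(abs(W[...,0]-575)<70)&(abs(W[...,1]-20)<50)
    print("keeper",k.sum(),cv2.minAreaRect(W[k][:,:2].astype(np.float32)) if k.sum() else 0)
    k=(W[...,2]>95)&(W[...,2]<106)&(W[...,1]>50)&(W[...,1]<140)&(abs(W[...,0]-600)<50)
    print("jar",cv2.minEnclosingCircle(W[k][:,:2].astype(np.float32)) if k.sum() else 0)
    k=(W[...,2]>12)&(W[...,2]<30)&(W[...,1]>-520)&(W[...,1]<-330)&(W[...,0]>300)&(W[...,0]<600)
    print("tin",cv2.minAreaRect(W[k][:,:2].astype(np.float32)) if k.sum() else 0)
    print("high things",[ (np.round(np.percentile(W[q],[2,50,98],axis=0)).tolist()) for q in [(W[...,2]>150)&(W[...,0]<900)&(abs(W[...,1])<700)] if q.any()])
E
```

```text
lid rect 502.4483642578125 -233.01402282714844 184.61355590820312 160.10861206054688 74.37953186035156
plate rect ((508.5242004394531, -209.93093872070312), (135.93508911132812, 159.052490234375), 75.31151580810547) 94.93573863046215
top knob 65 [539.2 -93.6 139.2] [[532.8, -101.3, 120.7], [549.4, -85.9, 147.1]]
keeper 135 ((564.3931274414062, -14.164325714111328), (34.88025665283203, 49.711177825927734), 76.84351348876953)
jar ((602.7173461914062, 89.17154693603516), 21.63117790222168)
tin ((509.88812255859375, -452.9868469238281), (179.40614318847656, 178.35870361328125), 76.8135757446289)
high things [[[192.0, -498.0, 208.0], [679.0, -58.0, 443.0], [779.0, 366.0, 795.0]]]
scene knob 64 [539.1 -91.7 134.1] [[531.3, -102.7, 120.7], [548.7, -82.2, 145.7]]
keeper 116 ((562.426025390625, -14.140575408935547), (37.809017181396484, 55.3932991027832), 74.1489028930664)
jar ((603.7198486328125, 91.99568176269531), 24.125408172607422)
tin ((502.4139404296875, -454.25604248046875), (167.9273681640625, 167.61253356933594), 77.42618560791016)
high things [[[-59.0, -653.0, 164.0], [678.0, 65.0, 339.0], [878.0, 391.0, 593.0]]]
```

View pics/scene.png

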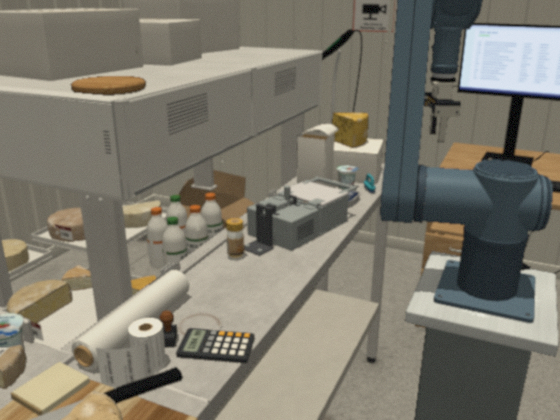

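View pics/top_crop.png

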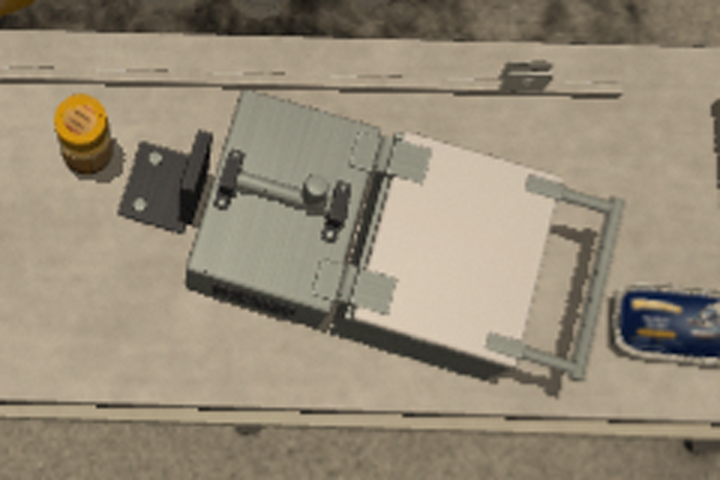

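```bash
python3 - <<'E'
from h import *
from scipy.optimize import least_squares
c=cap("top"); W=pts(c)
for n in ("top","scene"):
    Q=pts(c if n=="top" else cap("scene")).reshape(-1,3); Q=Q[~np.isnan(Q[:,0])]
    for y0 in range(-600,500,100):
        q=Q[(Q[:,1]>y0)&(Q[:,1]<y0+100)&(Q[:,2]>150)&(Q[:,0]>300)]
        if len(q): i=q[:,0].argmin(); print(n,y0,len(q),"minx",q[i].round(), "minz",q[q[:,2].argmin()].round(),"maxz",q[:,2].max().round())
mm=manip.cut_out("top","case")[0]["mask"]; print(mm.sum())
g=mm&(W[...,2]>80)&(W[...,2]<101)
r=cv2.minAreaRect(W[g][:,:2].astype(np.float32)); print("case+lid rect",r)
# stub-free check: bar points: y<-178 in case frame
yaw=np.radians(r[2]-90 if r[2]>45 else r[2]); ex=np.array([np.cos(yaw),np.sin(yaw)]); ey=np.array([-ex[1],ex[0]])
w=W[g]; X=w[:,:2]@ex; Y=w[:,:2]@ey
b=Y<Y.min()+14
p=np.polyfit(X[b],Y[b],1); print("bar slope",p,"Xmid",(X[b].min()+X[b].max())/2,"Y",np.percentile(Y[b],[0,50,100]),"z",np.percentile(w[b][:,2],[50,95]),"X",X[b].min(),X[b].max())
print("yaw",yaw,"Y range",Y.min(),Y.max(),"X",np.percentile(X,[0,1,99,100]))
E
```

```text
top -600 1749 minx [ 553. -509.  200.] minz [ 568. -515.  150.] maxz 333.0
top -500 5382 minx [ 553. -465.  202.] minz [ 601. -459.  150.] maxz 446.0
top -400 7131 minx [ 675. -392.  440.] minz [ 678. -371.  245.] maxz 446.0
top -300 6958 minx [ 675. -280.  439.] minz [ 679. -213.  244.] maxz 446.0
top -200 6805 minx [ 673. -162.  419.] minz [ 678. -115.  246.] maxz 446.0
top -100 6664 minx [675. -83. 438.] minz [678. -40. 246.] maxz 447.0
top 0 6572 minx [675.  65. 439.] minz [678.  43. 246.] maxz 446.0
top 100 6455 minx [675. 191. 258.] minz [678. 133. 246.] maxz 446.0
top 200 6595 minx [675. 284. 253.] minz [678. 226. 245.] maxz 466.0
top 300 5871 minx [668. 363. 438.] minz [678. 365. 247.] maxz 466.0
scene -600 2148 minx [ 553. -554.  201.] minz [ 569. -522.  150.] maxz 610.0
scene -500 2421 minx [ 552. -487.  202.] minz [ 599. -467.  150.] maxz 611.0
scene -400 2362 minx [ 673. -353.  396.] minz [ 679. -329.  249.] maxz 612.0
scene -300 1988 minx [ 673. -262.  438.] minz [ 677. -227.  249.] maxz 559.0
scene -200 2684 minx [ 672. -157.  341.] minz [ 679. -154.  248.] maxz 559.0
scene -100 3584 minx [674. -97. 253.] minz [679. -35. 248.] maxz 593.0
scene 0 4243 minx [674.  80. 254.] minz [679.  85. 247.] maxz 594.0
scene 100 4858 minx [674. 156. 435.] minz [681. 157. 247.] maxz 594.0
scene 200 7951 minx [674. 249. 258.] minz [687. 241. 242.] maxz 594.0
scene 300 17287 minx [668. 363. 441.] minz [759. 375. 150.] maxz 463.0
scene 400 1 minx [675. 401. 444.] minz [675. 401. 444.] maxz 444.0
9214
case+lid rect ((522.800537109375, -160.89236450195312), (335.0075988769531, 160.74325561523438), 74.4260482788086)
bar slope [-5.14562211e-04 -1.74759526e+02] Xmid 545.9005093634464 Y [-182.12649709 -174.69217467 -168.1778051 ] z [95.68358409 98.75587391] X 471.7181479109521 620.0828708159406
yaw -0.271816735081428 Y range -182.12649708983608 152.88108243895007 X [466.43088347 467.45612009 623.97060332 627.17412631]
```

Request:
arm_command(
  commands=[
    [0.2, 0.46, -0.252, 0, 0.2157],
    [0.2, 0.46, -0.252, 0, 0.2157],
    [0.2, 0.46, -0.252, 0, 0.2157],
    [0.2, 0.46, -0.252, 0, 0.2157],
    [0.2, 0.46, -0.252, 0, 0.2157],
    [0.2, 0.46, -0.252, 0, 0.2157],
    [0.2, 0.46, -0.252, 0, 0.2157],
    [0.2, 0.46, -0.252, 0, 0.2157],
    [0.2, 0.46, -0.252, 0, 0.2157],
    [0.2, 0.46, -0.252, 0, 0.2157],
    [0.2, 0.46, -0.252, 0, 0.2157],
    [0.2, 0.46, -0.252, 0, 0.2157],
  ],
  force=20,
)

```text
clock: 2.2
eef_pos: [517.9, -120.3, 193.0]
ee_rot: [[0.963, -0.268, 0.001], [-0.268, -0.963, -0.0], [0.001, 0.0, -1.0]]
contact_force: [0.9, -0.4, 0.4]
opening: 55.6
grip_force: 0.0
```

```bash
cat >> h.py <<'E'
EX=np.array([.9633,-.2685,0]); EY=np.array([.2685,.9633,0]); O=np.array([528.5,-136.7,0])
def case(p): d=np.array(p)-O; return np.round([d@EX,d@EY,d[2]],1)
def world(x,y,z): return O+x*EX+y*EY+np.array([0,0,z])
def to(x,y,z):  # shares to move the TCP to a case-frame point
    o=manip.get_obs(); R=o["ee_rot"]; d=R.T@(world(x,y,z)-o["eef_pos"])
    a=np.arctan2(R[:,1]@EX,-R[:,1]@EY) # angle of tool y from -EY
    return np.round(d/1000,4), round(float(a)/np.pi,4)
def st():
    o=manip.get_obs(); print("t",round(o["clock"],2),"case",case(o["eef_pos"]),"F case",np.round([o["contact_force"]@EX,o["contact_force"]@EY,o["contact_force"][2]],1),"open",round(o["opening"],1),"grip",o["grip_force"],"toolx",np.round(o["ee_rot"][:,0]@EX,3),"q",o["joints"].round(2))
E
python3 - <<'E'
from h import *
st(); print(to(0,45.5,192))
E
```

```text
t 2.2 case [-14.6  13.  193. ] F case [ 1.  -0.2  0.4] open 55.6 grip 0.0 toolx 1.0 q [-0.44  0.23  1.58 -0.    1.34  1.4 ]
(array([ 0.0146, -0.0325,  0.001 ]), 0.0)
```

Request:
arm_command(
  commands=[
    [0.2, 0.0146, -0.0325, 0, 0],
    [0.2, 0.0146, -0.0325, 0, 0],
    [0.2, 0.0146, -0.0325, 0, 0],
  ],
)

```text
clock: 2.45
eef_pos: [540.3, -93.2, 192.5]
ee_rot: [[0.964, -0.265, -0.0], [-0.265, -0.964, -0.0], [-0.0, 0.0, -1.0]]
contact_force: [0.0, -0.6, -0.4]
opening: 55.8
grip_force: 0.0
```

```bash
python3 - <<'E'
from h import *
st(); print(to(0,45.5,192))
c=cap("wrist"); save(c,"wrist1.png"); W=pts(c)
C=(W-O); X=C@EX; Y=C@EY; Z=W[...,2]
k=(Z>125)&(Z<150)&(abs(X)<30)&(Y>15)&(Y<110)
print(k.sum(), [np.percentile(v[k],[2,50,98]).round(1) for v in (X,Y,Z)])
k=(Z>138)&(Z<150)&(abs(X)<30)&(Y>15)&(Y<110)
if k.sum()>5: print("top circle",cv2.minEnclosingCircle(np.stack([X[k],Y[k]],1).astype(np.float32)), np.median(Z[k]))
E
```

```text
t 2.45 case [ -0.3  45.1 192.5] F case [ 0.2 -0.5 -0.4] open 55.8 grip 0.0 toolx 1.0 q [-0.37  0.26  1.54 -0.    1.35  1.46]
(array([ 0.0003, -0.0004,  0.0005]), 0.0013)
385 [array([-7.9,  1.6,  7.8]), array([35.3, 43.2, 51. ]), array([126.2, 142.7, 144.5])]
top circle ((-0.7496855854988098, 43.18563461303711), 8.90799331665039) 142.9451734532397
```

View pics/wrist1.png

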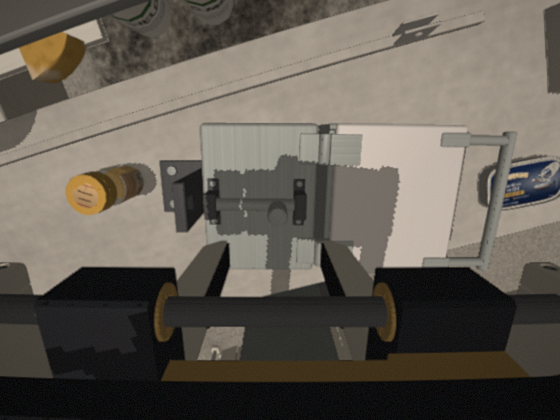

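Request:
arm_command(
  commands=[
    [0.2, 0, 0.0015, 0.03, 0],
    [0.2, 0, 0.0015, 0.0605, 0],
    [0.2, 0, 0.0015, 0.0605, 0],
    [-1, 0, 0.0015, 0.0605, 0],
    [-1, 0, 0.0015, 0.0605, 0],
    [-1, 0, 0.0015, 0.0605, 0],
    [-1, 0, 0.0015, 0.0605, 0],
    [-1, 0, 0.0015, 0.0605, 0],
    [-1, 0, 0.0015, 0.0605, 0],
  ],
  force=20,
)

```text
clock: 3.25
eef_pos: [539.8, -96.4, 133.2]
ee_rot: [[0.963, -0.268, 0.002], [-0.268, -0.963, -0.001], [0.002, 0.0, -1.0]]
contact_force: [0.1, -0.1, -0.4]
opening: 20.4
grip_force: 0.0
```

```bash
python3 - <<'E'
from h import *
st()
E
```

```text
t 3.25 case [1.000e-01 4.180e+01 1.332e+02] F case [ 0.1 -0.1 -0.4] open 20.4 grip 0.0 toolx 1.0 q [-0.38  0.3   1.63 -0.    1.21  1.46]
```

Request:
arm_command(
  commands=[
    [-1, 0, 0, 0, 0],
    [-1, 0, 0, 0, 0],
    [-1, 0, 0, 0, 0],
  ],
)

```text
clock: 3.5
eef_pos: [539.3, -96.1, 132.3]
ee_rot: [[0.963, -0.268, 0.0], [-0.268, -0.963, 0.0], [0.0, -0.0, -1.0]]
contact_force: [-0.8, -0.0, -0.0]
opening: 1.9
grip_force: 0.0
```

```bash
python3 - <<'E'
from h import *
st()
E
```

```text
t 3.5 case [ -0.4  42.  132.3] F case [-0.8 -0.2 -0. ] open 1.9 grip 0.0 toolx 1.0 q [-0.38  0.3   1.63  0.    1.21  1.46]
```

```bash
python3 - <<'E'
from h import *
c=cap("scene"); 
a=cv2.resize(cv2.cvtColor(c["pixels"],cv2.COLOR_RGB2BGR)[140:260,210:370],None,fx=3.5,fy=3.5,interpolation=cv2.INTER_CUBIC)
c=cap("wrist"); W=pts(c); cv2.imwrite("pics/w2.png",np.vstack([a[:300],cv2.resize(cv2.cvtColor(c["pixels"],cv2.COLOR_RGB2BGR)[100:320],(560,220))])); 
C=(W-O); X=C@EX; Y=C@EY; Z=W[...,2]
k=(Z>125)&(Z<150)&(abs(X)<40)&(Y>-30)&(Y<110)
print(k.sum(), [np.percentile(v[k],[2,50,98]).round(1) for v in (X,Y,Z)] if k.any() else 0)
st()
E
```

```text
417 [array([-5.5,  5. ,  7.9]), array([35.1, 42.5, 51.1]), array([125.7, 141.7, 144.3])]
t 3.6 case [ -0.5  42.  132.2] F case [-0.3 -0.9 -0.5] open 0.5 grip 0.0 toolx 1.0 q [-0.38  0.3   1.63 -0.    1.21  1.46]
```

View pics/w2.png

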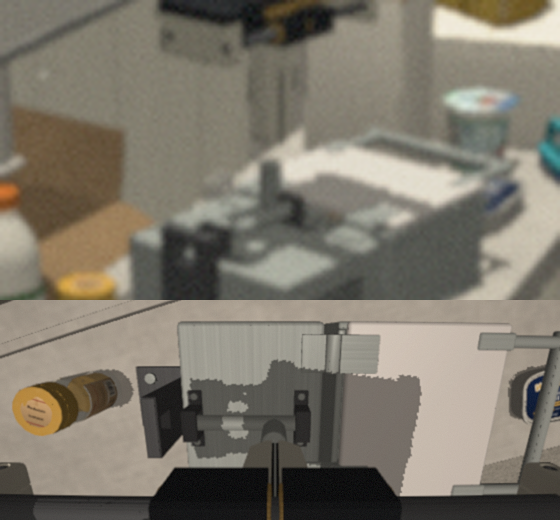

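```bash
python3 - <<'E'
from h import *
for n in ("scene","top"):
    c=cap(n); W=pts(c); C=(W-O); X=C@EX; Y=C@EY; Z=W[...,2]
    for lo,hi in ((115,146),(146,160),(160,175),(175,190),(190,210),(210,240)):
        k=(Z>lo)&(Z<hi)&(abs(X)<110)&(abs(Y-42)<60)
        if k.sum()>3: print(n,lo,k.sum(),[np.percentile(v[k],[2,50,98]).round(1).tolist() for v in (X,Y,Z)])
    print(proj(c,[world(0,42,118),world(0,42,143),world(0,45,143)]).round(1).tolist())
E
```

```text
scene 115 77 [[-8.7, -2.9, 9.4], [36.6, 47.1, 53.7], [116.7, 133.1, 144.2]]
scene 160 50 [[-10.2, -6.8, 7.0], [30.0, 48.9, 57.8], [161.2, 169.8, 174.8]]
scene 175 63 [[-11.0, -6.5, 8.3], [29.6, 53.3, 59.8], [175.6, 182.9, 189.4]]
scene 190 87 [[-10.6, -6.1, 7.5], [26.2, 53.2, 60.1], [190.4, 201.3, 209.6]]
scene 210 136 [[-11.0, -6.0, 10.7], [24.8, 52.1, 62.7], [210.7, 223.6, 236.6]]
[[287.4, 194.5], [287.4, 185.9], [286.7, 186.2]]
[[324.6, 194.8], [325.9, 191.9], [324.6, 191.5]]
```

```bash
python3 - <<'E'
from h import *
o=manip.get_obs(); T=o["eef_pos"]
c=cap("scene"); W=pts(c); C=(W-O); X=C@EX; Y=C@EY; Z=W[...,2]
for z in range(146,340,8):
    k=(Z>z)&(Z<z+8)&(abs(X)<60)&(abs(Y-42)<120)
    if k.sum()>2: print("scene",z,k.sum(),[np.percentile(v[k],[2,98]).round(0).tolist() for v in (X,Y)])
c=cap("wrist"); W=pts(c); C=(W-O); X=C@EX; Y=C@EY; Z=W[...,2]
for z in range(110,250,8):
    k=(Z>z)&(Z<z+8)&(abs(X)<60)&(abs(Y-42)<120)
    if k.sum()>2: print("wrist",z,k.sum(),[np.percentile(v[k],[2,98]).round(0).tolist() for v in (X,Y)])
print("cam pos wrist",-np.array(c["R"]).T@np.array(c["t"]),T)
E
```

```text
scene 154 6 [[-7.0, 11.0], [32.0, 47.0]]
scene 162 25 [[-10.0, 9.0], [26.0, 56.0]]
scene 170 32 [[-11.0, 7.0], [29.0, 59.0]]
scene 178 34 [[-12.0, 8.0], [29.0, 60.0]]
scene 186 32 [[-11.0, 8.0], [30.0, 59.0]]
scene 194 34 [[-12.0, 5.0], [30.0, 61.0]]
scene 202 36 [[-9.0, 10.0], [26.0, 61.0]]
scene 210 39 [[-12.0, 12.0], [25.0, 61.0]]
scene 218 42 [[-10.0, 10.0], [24.0, 61.0]]
scene 226 39 [[-12.0, 7.0], [24.0, 63.0]]
scene 234 24 [[-12.0, 7.0], [30.0, 71.0]]
scene 242 88 [[-36.0, 32.0], [-41.0, 131.0]]
scene 250 189 [[-36.0, 32.0], [-41.0, 130.0]]
scene 258 206 [[-37.0, 32.0], [-40.0, 130.0]]
scene 266 186 [[-36.0, 30.0], [-44.0, 136.0]]
scene 274 171 [[-36.0, 29.0], [-42.0, 138.0]]
scene 282 364 [[-35.0, 31.0], [-48.0, 137.0]]
scene 290 86 [[-23.0, 18.0], [27.0, 85.0]]
scene 298 77 [[-21.0, 21.0], [26.0, 85.0]]
scene 306 85 [[-21.0, 20.0], [29.0, 86.0]]
scene 314 58 [[-22.0, 20.0], [35.0, 86.0]]
scene 322 87 [[-36.0, 30.0], [31.0, 86.0]]
scene 330 119 [[-37.0, 30.0], [34.0, 85.0]]
scene 338 109 [[-38.0, 26.0], [22.0, 79.0]]
wrist 110 1176 [[-23.0, 24.0], [19.0, 143.0]]
wrist 118 78 [[0.0, 8.0], [34.0, 51.0]]
wrist 126 83 [[0.0, 8.0], [35.0, 52.0]]
wrist 134 133 [[-0.0, 8.0], [35.0, 51.0]]
wrist 142 166 [[0.0, 7.0], [36.0, 50.0]]
wrist 158 153 [[6.0, 8.0], [31.0, 53.0]]
wrist 166 273 [[6.0, 8.0], [28.0, 56.0]]
wrist 174 325 [[6.0, 8.0], [28.0, 56.0]]
wrist 182 395 [[6.0, 8.0], [27.0, 57.0]]
wrist 190 309 [[6.0, 8.0], [27.0, 57.0]]
wrist 198 128 [[-3.0, 8.0], [39.0, 45.0]]
wrist 206 61 [[5.0, 8.0], [40.0, 45.0]]
wrist 214 25 [[-10.0, 6.0], [41.0, 43.0]]
wrist 222 7 [[-10.0, -7.0], [40.0, 44.0]]
wrist 230 14 [[-11.0, -7.0], [40.0, 44.0]]
wrist 238 1362 [[-9.0, 34.0], [-41.0, 124.0]]
wrist 246 6062 [[-4.0, 35.0], [-38.0, 121.0]]
cam pos wrist [ 609.57964055 -115.77759027  324.35168184] [539.3059667  -96.14833355 132.19747366]
```

The pictures show the fingers ending about 160 mm up. Body and tips both sit about 40 mm higher than the reported TCP implies, so I'm correcting for that tool-z offset in every move.

Request:
arm_command(
  commands=[
    [0.2, 0, -0.001, 0, 0],
    [0.2, 0, -0.001, 0, 0],
    [0.2, 0, -0.001, 0, 0],
    [0.2, 0, -0.001, 0, 0],
    [0.2, 0, -0.001, 0, 0],
    [0.2, 0, -0.001, 0, 0],
    [0.2, 0, -0.001, 0.02, 0],
    [0.2, 0, -0.001, 0.039, 0],
    [0.2, 0, -0.001, 0.039, 0],
    [-1, 0, -0.001, 0.039, 0],
    [-1, 0, -0.001, 0.039, 0],
    [-1, 0, -0.001, 0.039, 0],
  ],
)

```text
clock: 4.8
eef_pos: [540.5, -95.6, 94.5]
ee_rot: [[0.963, -0.268, 0.002], [-0.268, -0.963, -0.001], [0.002, 0.0, -1.0]]
contact_force: [0.3, 0.2, -0.0]
opening: 40.4
grip_force: 0.0
```

Request:
arm_command(
  commands=[
    [-1, 0, 0, 0, 0],
    [-1, 0, 0, 0, 0],
    [-1, 0, 0, 0, 0],
    [-1, 0, 0, 0, 0],
    [-1, 0, 0, 0, 0],
  ],
)

```text
clock: 5.22
eef_pos: [539.9, -95.4, 93.7]
ee_rot: [[0.963, -0.268, 0.001], [-0.268, -0.963, -0.0], [0.001, 0.0, -1.0]]
contact_force: [-0.4, 0.3, 2.2]
opening: 17.9
grip_force: 20.0
```

```bash
python3 - <<'E'
from h import *
st()
E
```

```text
t 5.22 case [-0.2 42.9 93.7] F case [-0.5  0.2  2.2] open 17.9 grip 20.000312626361847 toolx 1.0 q [-0.38  0.34  1.68 -0.    1.12  1.46]
```

Request:
arm_command(
  commands=[
    [-1, 0, -0.008, 0, 0],
    [-1, 0, -0.016, 0, 0],
    [-1, 0, -0.024, 0, 0],
    [-1, 0, -0.03, 0, 0],
    [-1, 0, -0.036, 0, 0],
    [-1, 0, -0.036, 0, 0],
    [-1, 0, -0.036, 0, 0],
  ],
)

```text
clock: 5.8
eef_pos: [550.1, -58.7, 93.7]
ee_rot: [[0.964, -0.267, 0.002], [-0.267, -0.964, 0.001], [0.001, -0.002, -1.0]]
contact_force: [0.4, 1.4, 5.3]
opening: 17.5
grip_force: 20.0
```

```bash
python3 - <<'E'
from h import *
st()
E
```

```text
t 5.8 case [-0.1 80.9 93.7] F case [0.  1.4 5.3] open 17.5 grip 20.002530813217163 toolx 1.0 q [-0.31  0.35  1.67  0.    1.13  1.53]
```

Request:
arm_command(
  commands=[
    [-1, 0, -0.003, 0, 0],
    [-1, 0, -0.006, 0, 0],
    [-1, 0, -0.006, 0, 0],
    [-1, 0, -0.006, 0, 0],
  ],
)

```text
clock: 6.13
eef_pos: [551.6, -53.7, 93.7]
ee_rot: [[0.964, -0.268, 0.001], [-0.268, -0.964, 0.0], [0.001, -0.001, -1.0]]
contact_force: [-0.4, 0.1, 5.1]
opening: 17.2
grip_force: 20.0
```

```bash
python3 - <<'E'
from h import *
st()
E
```

```text
t 6.13 case [-0.1 86.2 93.7] F case [-0.4  0.   5.1] open 17.2 grip 20.001439154148102 toolx 1.0 q [-0.3   0.35  1.66  0.    1.13  1.54]
```

Request:
arm_command(
  commands=[
    [-1, 0, -0.002, 0, 0],
    [-1, 0, -0.004, 0, 0],
    [-1, 0, -0.004, 0, 0],
    [-1, 0, -0.004, 0, 0],
  ],
)

```text
clock: 6.47
eef_pos: [551.6, -53.5, 93.7]
ee_rot: [[0.964, -0.267, -0.001], [-0.267, -0.964, -0.005], [0.001, 0.005, -1.0]]
contact_force: [-4.2, -12.5, 5.4]
opening: 17.5
grip_force: 20.0
```

```bash
python3 - <<'E'
from h import *
st()
c=cap("wrist"); save(c,"w3.png"); W=pts(c); C=(W-O); X=C@EX; Y=C@EY; Z=W[...,2]
k=(Z>118)&(Z<146)&(abs(X)<40)&(Y>20)&(Y<130)
for z in range(112,200,8):
    k=(Z>z)&(Z<z+8)&(abs(X)<20)&(abs(Y-82)<60)
    if k.sum()>2: print("wrist",z,k.sum(),[np.percentile(v[k],[2,98]).round(0).tolist() for v in (X,Y)])
E
```

```text
t 6.47 case [-0.1 86.3 93.7] F case [ -0.7 -13.2   5.4] open 17.5 grip 20.00786930322647 toolx 1.0 q [-0.29  0.35  1.66 -0.01  1.13  1.55]
wrist 112 902 [[-12.0, 19.0], [84.0, 142.0]]
wrist 120 324 [[1.0, 8.0], [69.0, 105.0]]
wrist 128 454 [[1.0, 8.0], [65.0, 108.0]]
wrist 136 1149 [[-8.0, 8.0], [65.0, 108.0]]
wrist 144 509 [[-6.0, 8.0], [63.0, 110.0]]
wrist 152 418 [[-5.0, 8.0], [64.0, 110.0]]
wrist 160 324 [[-1.0, 8.0], [71.0, 103.0]]
wrist 168 291 [[2.0, 8.0], [72.0, 101.0]]
wrist 176 167 [[-10.0, 9.0], [74.0, 100.0]]
wrist 184 84 [[-11.0, -1.0], [77.0, 97.0]]
wrist 192 157 [[-9.0, 6.0], [77.0, 97.0]]
```

View pics/w3.png

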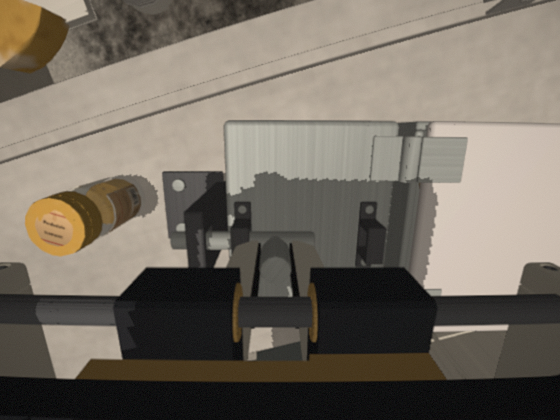

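Request:
arm_command(
  commands=[
    [-0.1, 0, 0.002, 0, 0],
    [-0.1, 0, 0.002, 0, 0],
    [-0.1, 0, 0.002, 0, 0],
    [-0.1, 0, 0.002, 0, 0],
    [-0.1, 0, 0.002, -0.03, 0],
    [-0.1, 0, 0.002, -0.07, 0],
    [-0.1, 0, 0.04, -0.08, 0],
    [-0.1, 0, 0.08, -0.08, 0],
    [-0.1, 0, 0.12, -0.08, 0],
    [-0.1, 0, 0.16, -0.08, 0],
    [-0.1, 0, 0.2, -0.08, 0],
    [-0.1, 0, 0.22, -0.08, 0],
  ],
)

```text
clock: 7.52
eef_pos: [491.8, -266.3, 173.0]
ee_rot: [[0.963, -0.27, -0.0], [-0.27, -0.963, -0.001], [0.0, 0.001, -1.0]]
contact_force: [0.8, 0.1, 0.1]
opening: 42.0
grip_force: 0.0
```

```bash
python3 - <<'E'
from h import *
st()
for n in ("top","wrist","scene"):
    c=cap(n); W=pts(c); C=(W-O); X=C@EX; Y=C@EY; Z=W[...,2]
    k=(Z>130)&(Z<150)&(abs(X)<25)&(Y>20)&(Y<125)
    print(n,k.sum(),[np.percentile(v[k],[2,50,98]).round(1).tolist() for v in (X,Y,Z)] if k.any() else 0)
    k=(Z>110.5)&(Z<120)&(abs(X)<40)&(Y>120)&(Y<160)
    print(" keeper",k.sum(),[np.percentile(v[k],[2,50,98]).round(1).tolist() for v in (X,Y,Z)] if k.any() else 0)
    k=(Z>80)&(Z<105)&(abs(X)<55)&(Y<-155)&(Y>-210)
    print(" bar",k.sum(),[np.percentile(v[k],[2,50,98]).round(1).tolist() for v in (X,Y,Z)] if k.any() else 0)
    k=(Z>90)&(Z<105)&(abs(X)<75)&(Y<-100)&(Y>-155)
    print(" plate edge",[np.percentile(v[k],[0,1,2]).round(1).tolist() for v in (Y,)] if k.any() else 0)
E
```

```text
t 7.52 case [  -0.5 -134.7  173. ] F case [0.8 0.3 0.1] open 42.0 grip 0.0 toolx 1.0 q [-0.7   0.29  1.54 -0.    1.31  1.15]
top 54 [[-7.1, -0.4, 7.7], [79.5, 87.3, 95.2], [133.6, 142.7, 145.8]]
 keeper 107 [[-22.6, 0.5, 24.6], [132.6, 138.2, 144.2], [111.6, 114.6, 118.0]]
 bar 0 0
 plate edge [[-124.0, -123.5, -122.9]]
wrist 502 [[-7.9, 0.4, 7.8], [77.0, 81.1, 89.6], [130.6, 141.3, 144.1]]
 keeper 0 0
 bar 1161 [[-34.1, 12.2, 53.4], [-193.7, -187.6, -182.7], [90.7, 95.2, 97.2]]
 plate edge [[-154.9, -152.0, -148.5]]
scene 39 [[-10.7, -2.5, 7.1], [82.4, 90.3, 97.7], [130.5, 139.8, 146.3]]
 keeper 56 [[-25.4, -5.4, 22.6], [131.2, 139.6, 146.5], [110.7, 114.5, 117.2]]
 bar 118 [[-50.2, -1.1, 52.9], [-192.4, -184.9, -180.3], [86.9, 93.8, 98.8]]
 plate edge [[-152.9, -151.9, -150.9]]
```

Request:
arm_command(
  commands=[
    [-0.23, 0, 0.03, 0, 0],
    [-0.23, 0, 0.0535, 0.01, 0],
    [-0.23, 0, 0.0535, 0.02, 0],
    [-0.23, 0, 0.0535, 0.05, 0],
    [-0.23, 0, 0.0535, 0.05, 0],
  ],
)

```text
clock: 8.08
eef_pos: [476.6, -310.2, 118.3]
ee_rot: [[0.963, -0.268, -0.006], [-0.268, -0.963, 0.007], [-0.008, -0.005, -1.0]]
contact_force: [-1.9, 1.1, -0.5]
opening: 35.9
grip_force: 0.0
```

```bash
python3 - <<'E'
from h import *
st()
for n in ("wrist","scene"):
    c=cap(n); W=pts(c); C=(W-O); X=C@EX; Y=C@EY; Z=W[...,2]
    k=(Z>86)&(Z<105)&(abs(X)<60)&(Y<-165)&(Y>-210)
    print(" bar",k.sum(),[np.percentile(v[k],[2,50,98]).round(1).tolist() for v in (X,Y,Z)] if k.any() else 0)
    if n=="wrist":save(c,"w4.png")
E
```

```text
t 8.08 case [  -3.4 -181.   118.3] F case [-2.1  0.6 -0.5] open 35.9 grip 0.0 toolx 1.0 q [-0.77  0.36  1.59  0.    1.21  1.07]
 bar 2263 [[-57.0, 6.1, 58.4], [-194.3, -188.3, -182.7], [90.7, 95.2, 97.2]]
 bar 129 [[-56.5, 2.1, 57.7], [-192.3, -184.4, -178.8], [87.2, 94.7, 98.9]]
```

View pics/w4.png

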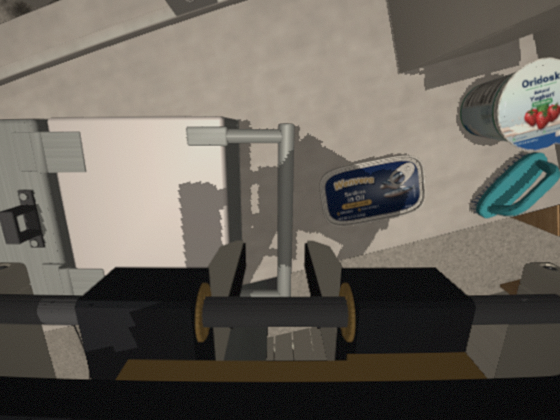

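Request:
arm_command(
  commands=[
    [-0.23, 0, 0, 0, 0],
    [-0.23, 0, 0, 0, 0],
  ],
)

```text
clock: 8.35
eef_pos: [479.7, -314.1, 124.8]
ee_rot: [[0.964, -0.267, 0.002], [-0.267, -0.964, -0.001], [0.002, 0.001, -1.0]]
contact_force: [0.4, -0.5, -0.3]
opening: 35.3
grip_force: 0.0
```

```bash
python3 - <<'E'
from h import *
st(); print(to(0,-188.3,47))
E
```

```text
t 8.35 case [   0.6 -184.   124.8] F case [ 0.5 -0.4 -0.3] open 35.3 grip 0.0 toolx 1.0 q [-0.77  0.35  1.58  0.    1.21  1.07]
(array([-0.0008,  0.0042,  0.0778]), 0.0004)
```

Request:
arm_command(
  commands=[
    [-0.23, -0.001, 0.0042, 0, 0],
    [-0.23, -0.001, 0.0042, 0.025, 0],
    [-0.23, -0.001, 0.0042, 0.05, 0],
    [-0.23, -0.001, 0.0042, 0.07, 0],
    [-0.23, -0.001, 0.0042, 0.0778, 0],
    [-0.23, -0.001, 0.0042, 0.0778, 0],
    [-0.23, -0.001, 0.0042, 0.0778, 0],
  ],
)

```text
clock: 8.93
eef_pos: [476.8, -318.6, 46.2]
ee_rot: [[0.963, -0.269, 0.001], [-0.269, -0.963, -0.001], [0.001, 0.0, -1.0]]
contact_force: [-0.7, 0.2, 0.0]
opening: 36.0
grip_force: 0.0
```

```bash
python3 - <<'E'
from h import *
st()
E
```

```text
t 8.93 case [  -1.  -189.1   46.2] F case [-0.7  0.   0. ] open 36.0 grip 0.0 toolx 1.0 q [-0.78  0.44  1.67  0.    1.04  1.06]
```

Request:
arm_command(
  commands=[
    [-1, 0, 0, 0, 0],
    [-1, 0, 0, 0, 0],
    [-1, 0, 0, 0, 0],
    [-1, 0, 0, 0, 0],
    [-1, 0, 0, 0, 0],
  ],
  force=20,
)

```text
clock: 9.35
eef_pos: [476.9, -318.3, 46.3]
ee_rot: [[0.963, -0.269, 0.001], [-0.269, -0.963, -0.001], [0.001, 0.0, -1.0]]
contact_force: [0.1, 1.6, 3.7]
opening: 11.5
grip_force: 20.0
```

```bash
python3 - <<'E'
from h import *
st()
E
```

```text
t 9.35 case [  -1.  -188.8   46.3] F case [-0.3  1.6  3.7] open 11.5 grip 20.00157505273819 toolx 1.0 q [-0.78  0.43  1.67  0.    1.04  1.06]
```

Request:
arm_command(
  commands=[
    [-1, 0, -0.0002, -0.0081, 0],
    [-1, 0, -0.0007, -0.0161, 0],
    [-1, 0, -0.0016, -0.0241, 0],
    [-1, 0, -0.0028, -0.0321, 0],
    [-1, 0, -0.0044, -0.04, 0],
    [-1, 0, -0.0063, -0.0479, 0],
    [-1, 0, -0.0086, -0.0556, 0],
    [-1, 0, -0.0112, -0.0633, 0],
    [-1, 0, -0.0141, -0.0708, 0],
    [-1, 0, -0.0173, -0.0782, 0],
    [-1, 0, -0.0209, -0.0854, 0],
    [-1, 0, -0.0248, -0.0925, 0],
  ],
)

```text
clock: 10.35
eef_pos: [483.2, -295.6, 139.4]
ee_rot: [[0.963, -0.269, 0.001], [-0.269, -0.963, -0.003], [0.001, 0.003, -1.0]]
contact_force: [0.9, -5.3, -0.1]
opening: 11.2
grip_force: 20.0
```

```bash
python3 - <<'E'
from h import *
st()
b=np.degrees
import math
y0,z0=-188.8+185,46.3
c=case(manip.get_obs()["eef_pos"]); dy=c[1]-y0; dz=c[2]-z0
print("theta",b(math.atan2(dz,-dy)),"r",math.hypot(dy,dz))
for t in range(3):pass
th=[32.5+2.5*i for i in range(12)]
print([(round(-185*(math.cos(math.radians(30))-math.cos(math.radians(t)))/1000,4),round(-185*(math.sin(math.radians(t))-.5)/1000,4)) for t in th])
E
```

```text
t 10.35 case [  -1.  -165.2  139.4] F case [ 2.3 -4.9 -0.1] open 11.2 grip 19.99916285276413 toolx 1.0 q [-0.74  0.33  1.58 -0.    1.24  1.1 ]
theta 29.977541617813895 r 186.32651448465404
[(-0.0042, -0.0069), (-0.0087, -0.0136), (-0.0134, -0.0201), (-0.0185, -0.0264), (-0.0238, -0.0325), (-0.0294, -0.0383), (-0.0352, -0.0439), (-0.0413, -0.0492), (-0.0476, -0.0543), (-0.0541, -0.059), (-0.0608, -0.0635), (-0.0677, -0.0677)]
```

Request:
arm_command(
  commands=[
    [-1, 0, -0.0042, -0.0069, 0],
    [-1, 0, -0.0087, -0.0136, 0],
    [-1, 0, -0.0134, -0.0201, 0],
    [-1, 0, -0.0185, -0.0264, 0],
    [-1, 0, -0.0238, -0.0325, 0],
    [-1, 0, -0.0294, -0.0383, 0],
    [-1, 0, -0.0352, -0.0439, 0],
    [-1, 0, -0.0413, -0.0492, 0],
    [-1, 0, -0.0476, -0.0543, 0],
    [-1, 0, -0.0541, -0.059, 0],
    [-1, 0, -0.0608, -0.0635, 0],
    [-1, 0, -0.0677, -0.0677, 0],
  ],
)

```text
clock: 11.35
eef_pos: [501.2, -232.0, 209.1]
ee_rot: [[0.963, -0.269, 0.002], [-0.269, -0.963, -0.007], [0.004, 0.006, -1.0]]
contact_force: [-1.6, -8.8, 9.0]
opening: 11.2
grip_force: 20.0
```

```bash
python3 - <<'E'
from h import *
import math
st()
y0,z0=-188.8+185,46.3
c=case(manip.get_obs()["eef_pos"]); dy=c[1]-y0; dz=c[2]-z0
t0=math.atan2(dz,-dy)
print("theta",math.degrees(t0),"r",math.hypot(dy,dz))
C=cap("scene"); W=pts(C); D=W-O; X=D@EX; Y=D@EY; Z=W[...,2]
k=(abs(X)<70)&(Y<10)&(Y>-160)&(Z>105)&(Z<215)&(np.ptp(C["pixels"].astype(int),axis=2)<30)
print(k.sum(),"plate slope", np.degrees(np.arctan2(*np.linalg.svd(np.stack([Y[k],Z[k]],1)-[Y[k].mean(),Z[k].mean()],full_matrices=False)[2][0][::-1])))
cv2.imwrite("pics/s5.png",cv2.resize(cv2.cvtColor(C["pixels"],cv2.COLOR_RGB2BGR)[110:270,200:400],None,fx=3,fy=3))
th=[62.5+2.5*i for i in range(10)]+[86,87]
r=math.radians
print([(round(-185*(math.cos(r(60))-math.cos(r(t)))/1000,4),round(-185*(math.sin(r(t))-math.sin(r(60)))/1000,4)) for t in th])
E
```

```text
t 11.35 case [ -0.7 -99.1 209.1] F case [ 0.8 -8.9  9. ] open 11.2 grip 20.00186562538147 toolx 1.0 q [-0.63  0.25  1.51 -0.    1.38  1.21]
theta 59.6561117966407 r 188.64233353094423
1822 plate slope -58.932572586024534
[(-0.0071, -0.0039), (-0.0143, -0.0075), (-0.0217, -0.0107), (-0.0292, -0.0136), (-0.0369, -0.0162), (-0.0446, -0.0185), (-0.0525, -0.0204), (-0.0604, -0.022), (-0.0684, -0.0232), (-0.0764, -0.0241), (-0.0796, -0.0243), (-0.0828, -0.0245)]
```

View pics/s5.png

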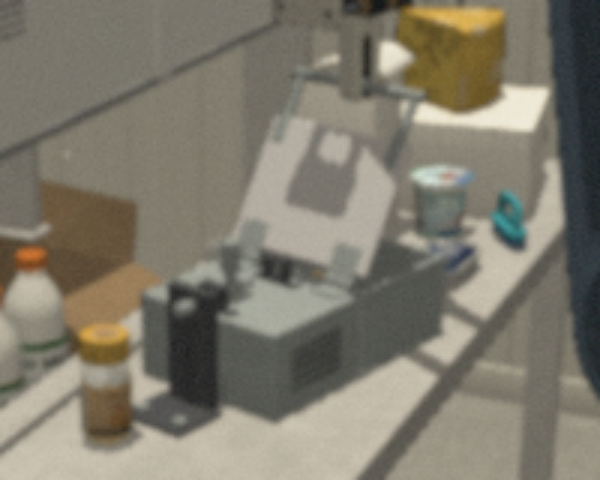

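Request:
arm_command(
  commands=[
    [-1, 0, -0.0056, -0.0071, 0],
    [-1, 0, -0.0143, -0.0115, 0],
    [-1, 0, -0.0232, -0.0153, 0],
    [-1, 0, -0.0323, -0.0187, 0],
    [-1, 0, -0.0415, -0.0216, 0],
    [-1, 0, -0.0509, -0.0241, 0],
    [-1, 0, -0.0604, -0.026, 0],
    [-1, 0, -0.0667, -0.027, 0],
    [-1, 0, -0.0732, -0.0278, 0],
    [-1, 0, -0.0796, -0.0284, 0],
    [-1, 0, -0.0828, -0.0285, 0],
    [-1, 0, -0.0828, -0.0285, 0],
  ],
)

```text
clock: 12.4
eef_pos: [524.2, -148.0, 234.6]
ee_rot: [[0.964, -0.267, 0.001], [-0.267, -0.964, 0.0], [0.001, -0.001, -1.0]]
contact_force: [4.8, -3.1, 3.1]
opening: 10.8
grip_force: 20.0
```

Request:
arm_command(
  commands=[
    [-1, 0, 0, 0, 0],
    [-1, 0, 0, 0, 0],
    [-1, 0, 0, 0, 0],
  ],
)

```text
clock: 12.65
eef_pos: [524.1, -148.6, 234.6]
ee_rot: [[0.963, -0.268, 0.001], [-0.268, -0.963, 0.0], [0.001, -0.0, -1.0]]
contact_force: [4.8, -2.2, 3.2]
opening: 11.4
grip_force: 20.0
```

```bash
cat >> h.py <<'E'
def lid():
    o=manip.get_obs(); c=case(o["eef_pos"]); print("theta kin",np.degrees(np.arctan2(c[2]-50.3,-3.8-c[1])),"r",np.hypot(c[2]-50.3,-3.8-c[1]))
    C=cap("scene"); W=pts(C); D=W-O; X=D@EX; Y=D@EY; Z=W[...,2]
    k=(abs(X)<65)&(abs(Y)<40)&(Z>125)&(Z<222)
    A=np.stack([Y[k],Z[k]],1)
    for _ in range(3):
        p=np.polyfit(A[:,1],A[:,0],1); r=A[:,0]-np.polyval(p,A[:,1]); A=A[abs(r)<2*r.std()+1]
    print("plate n",len(A),"theta",90+np.degrees(np.arctan(p[0])),"std",r.std(),"y at hinge",np.polyval(p,90))
E
python3 - <<'E'
from h import *
st(); lid()
E
```

```text
t 12.65 case [ -1.1 -12.6 234.6] F case [ 5.2 -0.9  3.2] open 11.4 grip 20.00252366065979 toolx 1.0 q [-0.48  0.22  1.48  0.    1.44  1.36]
theta kin 87.26630381633377 r 184.50997263020773
plate n 1235 theta 87.25132398237879 std 2.2544101561734 y at hinge -0.31619099321252087
```

Request:
arm_command(
  commands=[
    [-1, 0, -0.002, 0, 0],
    [-1, 0, -0.004, 0, 0],
    [-1, 0, -0.006, 0, 0],
    [-1, 0, -0.0075, -0.0002, 0],
    [-1, 0, -0.0086, -0.0002, 0],
    [-1, 0, -0.0086, -0.0002, 0],
    [-1, 0, -0.0086, -0.0002, 0],
    [-1, 0, -0.0086, -0.0002, 0],
    [-1, 0, -0.0086, -0.0002, 0],
  ],
)

```text
clock: 13.45
eef_pos: [526.4, -140.3, 234.5]
ee_rot: [[0.963, -0.268, 0.001], [-0.268, -0.963, 0.0], [0.001, -0.001, -1.0]]
contact_force: [5.0, -2.6, 1.8]
opening: 10.9
grip_force: 20.0
```

```bash
python3 - <<'E'
from h import *
st(); lid(); lid()
for n in ("top","scene"):
    c=cap(n); W=pts(c); C=(W-O); X=C@EX; Y=C@EY; Z=W[...,2]
    k=(Z>130)&(Z<150)&(abs(X)<25)&(Y>50)&(Y<125)
    print(n,"knob",k.sum(),[np.percentile(v[k],[2,50,98]).round(1).tolist() for v in (X,Y)] if k.any() else 0)
    for l in ("jar","tin"):
        r=manip.cut_out(n,l); w=W[r[0]["mask"]] if r else None
        print(l, r[0]["score"] if r else 0, np.nanmedian(w,0).round() if r else 0)
    save(c,n+"_end.png")
E
```

```text
t 13.45 case [ -1.1  -4.1 234.5] F case [ 5.5 -1.1  1.8] open 10.9 grip 20.003415942192078 toolx 1.0 q [-0.47  0.22  1.48  0.    1.44  1.38]
theta kin 89.90668448069508 r 184.20024429951226
plate n 1227 theta 90.05733631943899 std 2.2765664059952937 y at hinge -0.6622591295344321
theta kin 89.93778962323826 r 184.200108577601
plate n 1227 theta 89.75858809732 std 2.1840571507758684 y at hinge -0.2639857926003461
top knob 0 0
jar 0.63 [593.  87.  99.]
tin 0.64 [ 461. -421.   22.]
scene knob 39 [[-9.3, -1.9, 5.4], [82.3, 90.3, 96.1]]
jar 0.81 [593. 104.  61.]
tin 0.48 [ 445. -416.   23.]
```

View pics/scene_end.png

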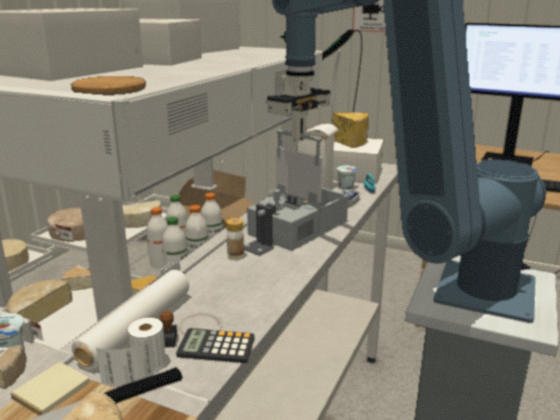

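The lid is upright in the gripper at about (300,165), and both angle measurements give 90° ± 0.3. The bolt is in the keeper at (265,215). The jar at (235,238) hasn't moved, and the tin's readings match the earlier ones. Handing in.

```bash
python3 -c "
from h import *
st(); print(manip.finish_job())"
```

```text
t 13.85 case [ -1.1  -4.1 234.5] F case [ 5.7 -1.2  1. ] open 11.4 grip 20.00325858592987 toolx 1.0 q [-0.47  0.22  1.48  0.    1.44  1.38]
the job is handed in; nothing more can be done
None
```

Handed in at 13.9 s: the bolt was slid home against its stop with the lid still shut, the lid now stands upright (measured at 90° to within about 0.3°) with the bar still gripped, and the tin and jar show no sign of having moved.

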